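# Clamp a blank with the swing strap and cam lever

### The arm

A 6-joint arm with a two-finger parallel gripper is mounted at the origin on the work surface; the furniture and walls round the work are solid. World frame = base frame: x ahead of the robot, y to its left, z up, the work surface at z = 0. Lengths are in m, angles in rad, forces in N, time in s.
With the tool pointing down it reaches from about 0.375 to 0.975 m from the base axis. Payload 3.8 kg.
Tool frame: the origin (TCP) lies at the centre of the arm's flange, where the gripper is bolted on; the fingertips stand 173 mm ahead of it and the grasp point (between the pads) lies 155 mm ahead of it; z points along the fingers, y is the line along which they close (so a half turn about z gives the same grasp; the last joint's range is limited). The gripper opens to 85 mm and grips with 20 to 120 N. Pads are 22 mm wide; open, the fingers measure 114 mm over their backs; the gripper's body (76 mm by 85 mm) begins 54 mm behind the grasp point. The pads swing forward as they close: fully open they stand 13 mm farther back than shut.
Start: joints at [-1.146, 0.264, 1.604, -0, 1.274, -0.037], TCP at [0.301, -0.604, 0.405] pointing down, gripper open.
Joint ranges: [-2.63, 2.63], [-0.94, 2.18], [0.31, 2.57], [-1.31, 4.45], [0, 2.66], [-2.55, 2.55]. Speed limits (rad/s): [2.57, 2.57, 3.14, 3.14, 3.14, 3.14].

### API

Orientations are given as [roll, pitch, yaw] about the fixed x, y, z axes, in that order (R = Rz(yaw) Ry(pitch) Rx(roll)).
In Python, from cell import arm, imaging, ticket gives the robot as it stands. The module is installed in compiled form; this text tells all that it offers.
- The arm moves only by the tool step_arm, never from a script. Its argument "series" is a list of rows, each a list of 4 numbers: the shift along the tool's x, y, z in m, then the turn about the tool's z in degrees. A call has 1 to 12 rows; each row is the pose to reach, as a shift and turn from the pose commanded when the call began, along the tool's axes at that moment; what a row does not reach only later rows make up. A row lasts 1/8 s, in which the tool goes at most 62.5 mm and 10.7 degrees, less where a joint would pass 70% of its speed; a pose out of reach is approached as far as the arm can. A call with a gripper value outside its range is refused whole. "jaw" is the finger opening in m, from 0 to 0.0854, set as the call begins (left out, the last holds). The fingers move at their own pace and stop on an object; "force" is the grip in N (left out, the last holds). Time passes only in rows, so rows that repeat a pose let the fingers close. It gives the time, the measured TCP pose, the force, the opening and the grip force at its end, in the units of the state.
- arm.sense(): the state, without advancing time (a new reading comes with each control period).
- imaging.get_image(name): name is "scene" or "top" or "wrist"; returns (picture, depth): 420x560x3 uint8, red, green, blue; 420x560 float32, m along the optical axis (not along the pixel's ray), 0 where there is no reading.
- imaging.camera_params(name): a dict with "fx", "fy", "cx", "cy" (pixels), "T" (4x4, takes a point from camera to world coordinates). Camera axes: x right, y down, z forward; pixel columns grow to the right and rows downward; lengths in m; the calibration is good to about 2 mm. A picture is of the moment at which its call begins: read the wrist's pose just before it. camera_params takes no time and is no camera call; for the wrist camera it gives the pose at the moment of the call.
- ticket.sign_off(): hands the job in; it is judged then, once.
The state is a dict: "time_s": time; "qpos": joint angles; "qd": joint speeds; "joint_efforts": joint torques, N m; "ee_pos": TCP position; "eef_rot": TCP orientation; "contact_force": force on the tool from outside, world axes, zero at the start; "ft_torque": the same for the moment, N m; "gripper_width": opening from 0.0 (shut) to 1.0 (fully open); "grip_force": force on a finger pad.
Only numpy, scipy, OpenCV 4.12 (cv2) and the standard library are available. Lean on these libraries where they do the work, as an engineer would, in place of code of your own. Each camera call takes 0.05 s, during which the arm holds its last target. There are 200 camera calls.

### The job

Clamp the brass blank in the work-holding fixture: with the back of a finger push the clamp strap round over the blank until it is home against its stop pin, and only then push the cam lever fully down so that the foot presses on the blank. This is all done by pushing: nothing is grasped or lifted, and the blank and the other things on the bench stay where they are.

Things in the scene. Friction and masses are not known exactly. Their poses are not given: they have to be found in the camera images.
- fixture: Fixed work-holding fixture: an aluminium base plate 110 (x) x 200 (y) x 12 mm thick, screwed down. Origin: centre of its underside, on the bench top. Its -y half carries the blank between four low dowels (tops 20 mm above the bench); its +y half carries the pivot post of the strap. The steel stop pin (9 mm thick, top 58 mm above the bench) stands at fixture (-16.5, 12) mm.
- pivot (a point): Point on the strap's vertical pivot axis, at fixture (0, 55, 56) mm, half-way up the strap's thickness.
- strap_end (a point): Point in the middle of the strap's thickness, 100 mm from the pivot axis, over the press foot. The strap is a dark steel bar 24 mm wide and 12 mm thick (50 to 62 mm above the bench), reaching 120 mm from the pivot axis with a round end; at this point a nut on top reaches to 68 mm and a spindle to 80 mm above the bench, and the rubber press foot hangs below it.
- strap (a joint): Angle of the strap about its vertical pivot, rad. 0: home against the stop pin, over the blank, pointing along the fixture's -y. Grows anticlockwise from above, up to 1.9: at 1.57 it points along the fixture's +x. Starts between 1.0 and 1.7. It stays where it is left (dry friction 0.25 N m: about 3 N at 85 mm from the pivot).
- lever_grip (a point): Point on the lever's centre line 80 mm from its hinge, in the black end piece (20 mm wide, 12 mm thick, 57 to 99 mm from the hinge; the steel shank inboard of it is 14 mm wide and 8 mm thick). The hinge is level, lies across the strap and sits over the strap's pivot, 78 mm above the bench, in a fork 26 mm wide and 22 mm long whose top is 88 mm above the bench. The lever points away from the strap's end, in line with the strap, and turns round with it.
- cam_lever (a joint): Angle of the cam lever, rad. 0: raised, pointing 0.96 rad (55 degrees) above level; 0.96: fully down, level, at its stop. Starts between 0 and 0.12. Stays where it is left; needs about 0.16 N m, a little more at the end when the foot meets the blank.
- press_foot: Rubber foot, 18 mm across, on the spindle under the strap's end. Origin: on the bench-top level, on the spindle's axis, when raised. Its face is 28 mm above the bench when the lever is up (4 mm above the blank) and the lever drives it about 5 mm down, on to the blank, where the rubber gives by about 1 mm.
- blank: Loose brass blank 50 x 40 x 12 mm lying flat on the base plate between the dowels, its centre near fixture (0, -45) mm, its top 24 mm above the bench. Origin: centre of its underside.
- punch_1: Steel punch 11 mm thick, 50 mm tall, standing on the base plate (its top 62 mm above the bench) near the plate's -x edge, about fixture (-42, 0) mm. Bystander. Origin: centre of its foot.
- punch_3: Steel punch 16 mm thick, 53 mm tall, standing on the base plate (its top 65 mm above the bench) near the plate's -x edge, beside the pivot, about fixture (-41, 55) mm. Bystander. Origin: centre of its foot.
- punch_5: Steel punch 27 mm thick, 57 mm tall, standing on the bench beyond the fixture's -y end. Bystander. Origin: centre of its foot.
- flux_jar: White screw-top jar 38 mm across, 61 mm tall, standing on the bench beyond the fixture's -y end. Bystander. Origin: centre of its foot.
Things that resemble listed ones, but are neither listed nor needed, are in the scene too. Several things have the shape of the blank; the one meant has the colours described above.

How it is judged:
By the outcome, as a careful person would: the job done as asked, in the order asked, and still so for the second after the job is handed in, with the robot touching nothing.
It also fails if it takes over 45 s, if anything falls off the work surface, if the arm or the gripper's body presses on something with over 40 N, if the wrist force passes 120 N, or if a joint passes its speed limit or range.

## Working session

There is one attempt and no reset: what is moved stays moved. The work goes in short steps, Python scripts to look and compute and a tool call to move; the robot and the scene stay as the last step left them, time stands still between calls to the robot, and variables do not carry over. Pictures are saved under pics/ and viewed, at most 10 in all, crops included, and the job is handed in when it is done.

Besides the shell and the picture viewer there is one more tool, called as name(argument=value, ...), one argument or row to a line, values as JSON. step_arm: Moves the arm, as the interface text tells. Its arguments: {"type":"object","properties":{"series":{"type":"array","items":{"type":"array","items":{"type":"number"}}},"jaw":{"type":"number"},"force":{"type":"number"}},"required":["series"]}

```bash
mkdir -p pics; python3 - <<'E'
from cell import arm, imaging
import cv2,numpy as np
s=arm.sense();print(s['time_s'],s['ee_pos'],s['eef_rot'],s['gripper_width'])
for n in ['scene','top']:
    p,d=imaging.get_image(n);c=imaging.camera_params(n);print(n,c['fx'],c['cx'],c['cy'],np.round(c['T'],3).tolist())
    cv2.imwrite(f'pics/{n}0.png',p[:,:,::-1]);np.savez(f'{n}0.npz',p=p,d=d,T=c['T'],K=[c['fx'],c['fy'],c['cx'],c['cy']])
E
```

```text
0.0 [ 0.30061439 -0.60398563  0.40332366] [-3.13929134e+00 -8.87657289e-05  4.61827637e-01] 1.0000271709850777
scene 491.8118938300656 275.03067665979194 212.69627335720537 [[-0.723, -0.303, 0.621, -0.049], [-0.691, 0.298, -0.659, 0.47], [0.014, -0.905, -0.424, 0.495], [0.0, 0.0, 0.0, 1.0]]
top 537.3574358065918 272.9848844162601 206.79175513298435 [[-0.029, -0.98, 0.196, 0.263], [-0.999, 0.024, -0.027, -0.058], [0.022, -0.197, -0.98, 1.111], [0.0, 0.0, 0.0, 1.0]]
```

View pics/top0.png

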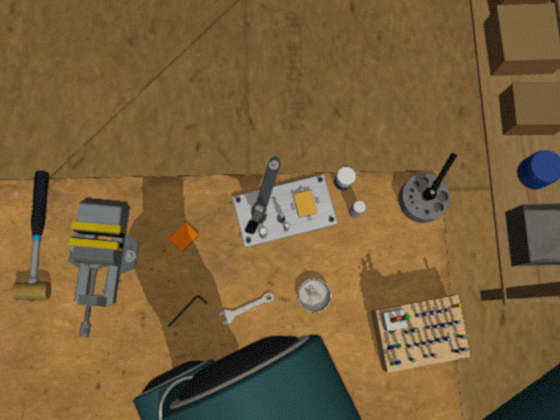

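View pics/scene0.png

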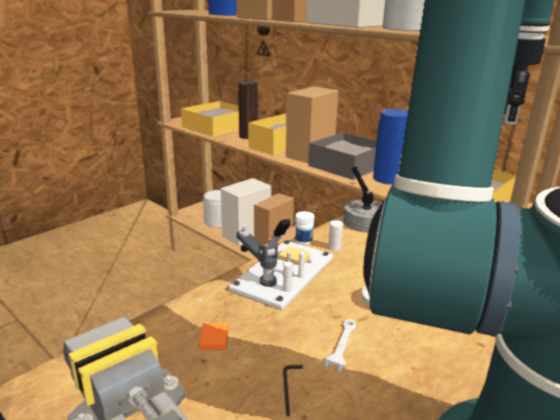

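Top view: the fixture plate is at about (285,210). The strap points up from its pivot near (258,212) to its end at (274,163). The lever's end is black, at (252,227). The brass blank on the plate at (305,204) could be confused with the orange block at (183,236), which is off the fixture. The jar is at (345,178) and punch_5 at (358,209). I'll check with a close crop and measure the plate.

```bash
cat >h.py <<'E'
import numpy as np,cv2
def load(n):
    z=np.load(n+'.npz');return z['p'],z['d'],z['T'],z['K']
def ray(T,K,u,v,z):
    r=T[:3,:3]@np.array([(u-K[2])/K[0],(v-K[3])/K[1],1.]);o=T[:3,3]
    return o+r*(z-o[2])/r[2]
def proj(T,K,P):
    c=T[:3,:3].T@(np.array(P)-T[:3,3]);return K[0]*c[0]/c[2]+K[2],K[1]*c[1]/c[2]+K[3]
def cloud(T,K,d):
    v,u=np.indices(d.shape);return np.stack([(u-K[2])/K[0]*d,(v-K[3])/K[1]*d,d],-1)@T[:3,:3].T+T[:3,3]
E
python3 - <<'E'
from h import *
p,d,T,K=load('top0')
c=p[140:260,220:380];cv2.imwrite('pics/c1.png',cv2.resize(c,None,fx=5,fy=5,interpolation=cv2.INTER_CUBIC)[:,:,::-1])
W=cloud(T,K,d)
hsv=cv2.cvtColor(p,cv2.COLOR_RGB2HSV)
roi=np.zeros(d.shape,bool);roi[165:255,225:345]=1
m=roi&(hsv[...,1]<50)&(hsv[...,2]>110)&(abs(W[...,2]-.012)<.006)
# largest blob
n,l,st,ce=cv2.connectedComponentsWithStats(m.astype(np.uint8));i=1+st[1:,4].argmax();print(st[i])
v,u=np.nonzero(l==i);P=np.array([ray(T,K,a,b,.012)[:2] for a,b in zip(u,v)])
r=cv2.minAreaRect((P*1000).astype(np.float32));print('plate',r,cv2.boxPoints(r).tolist())
b=roi&(hsv[...,0]>12)&(hsv[...,0]<30)&(hsv[...,1]>150)&(hsv[...,2]>150)&(W[...,2]>.015)
v,u=np.nonzero(b);P=np.array([ray(T,K,a,b_,.024)[:2] for a,b_ in zip(u,v)]);print('blank',len(P),cv2.minAreaRect((P*1000).astype(np.float32)))
m=roi.copy();m[150:165,250:300]=1
m&=(W[...,2]>.045)
for s in range(150,235,6):
    uu=np.nonzero(m[s,230:330])[0]+230
    if len(uu):print(s,[(int(a),*np.round(W[s,a]*1000).astype(int).tolist()) for a in uu[::3]])
E
```

```text
[ 233  175  104   72 3394]
plate ((476.2767028808594, -111.8056411743164), (110.03355407714844, 198.2389373779297), 12.860213279724121) [[400.57861328125, -27.417743682861328], [444.7012939453125, -220.68405151367188], [551.9747924804688, -196.19354248046875], [507.85211181640625, -2.9272308349609375]]
blank 413 ((424.114013671875, -107.90730285644531), (134.80714416503906, 184.4288787841797), 21.251110076904297)
156 [(273, 580, -91, 58), (294, 263, -58, 1111)]
162 [(268, 566, -80, 61), (271, 560, -86, 82), (274, 560, -92, 81), (277, 564, -98, 69)]
168 [(266, 555, -76, 58), (269, 554, -82, 61), (272, 552, -88, 68), (275, 553, -94, 63), (278, 555, -100, 54)]
174 [(264, 542, -71, 58), (267, 541, -77, 64), (270, 541, -83, 63), (273, 541, -89, 61), (276, 542, -96, 57)]
180 [(256, 263, -58, 1111), (264, 528, -71, 65), (267, 528, -77, 64), (270, 528, -83, 64), (273, 528, -89, 63)]
186 [(260, 517, -63, 59), (263, 517, -69, 60), (266, 517, -75, 59), (269, 516, -81, 62), (272, 517, -87, 59)]
192 [(258, 505, -58, 58), (261, 504, -64, 62), (264, 505, -70, 57), (267, 504, -76, 62), (270, 504, -82, 62)]
198 [(257, 493, -56, 59), (260, 491, -62, 65), (263, 492, -68, 61), (266, 492, -74, 59)]
204 [(253, 475, -48, 86), (256, 475, -54, 84), (259, 476, -60, 78), (262, 479, -66, 66), (265, 480, -72, 60)]
210 [(251, 463, -44, 87), (254, 463, -50, 87), (257, 462, -56, 92), (260, 462, -61, 89), (263, 463, -67, 87), (278, 263, -58, 1111)]
216 [(252, 446, -46, 116), (255, 447, -52, 111), (258, 447, -57, 111), (261, 453, -63, 76), (264, 457, -69, 52), (281, 455, -103, 56)]
222 [(247, 431, -37, 138), (250, 430, -42, 142), (253, 430, -48, 141), (256, 431, -53, 137)]
228 [(244, 417, -32, 154), (247, 416, -37, 161), (250, 416, -42, 159), (253, 417, -48, 154), (259, 431, -59, 63), (262, 431, -65, 63), (265, 431, -70, 64), (287, 432, -115, 47)]
234 [(260, 420, -60, 58), (263, 419, -66, 63), (320, 263, -58, 1111)]
```

View pics/c1.png

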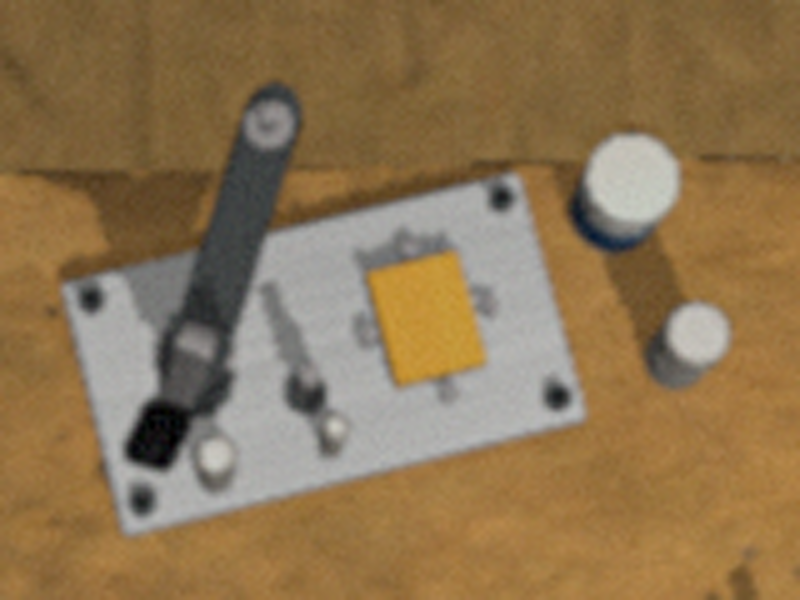

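The crop shows the yellow brass blank between its dowels at (427,317). The stop pin is at (305,390), punch_1 at (333,430) and punch_3 at (215,455). The strap end's nut is at (270,122) and the black lever end at (160,435). The plate measures 110x198 mm and the strap length fits at about 100 mm. The strap starts at about 1.04 rad. Next I close the fingers and cross over to the strap's far side.

step_arm(
  jaw=0,
  series=[
    [0.02,-0.016,0,-8],
    [0.06,-0.05,0,-18],
    [0.105,-0.086,0.01,-28],
    [0.15,-0.123,0.02,-38],
    [0.195,-0.16,0.03,-48],
    [0.24,-0.197,0.04,-58],
    [0.285,-0.234,0.05,-68],
    [0.33,-0.271,0.05,-78],
    [0.375,-0.308,0.05,-88],
    [0.42,-0.345,0.05,-98],
    [0.455,-0.374,0.05,-108],
    [0.478,-0.393,0.05,-118],
  ],
)

```text
time_s: 1.6
ee_pos: [0.5539, -0.0373, 0.3542]
eef_rot: [-3.141, -0.001, 2.529]
contact_force: [0.2, -0.9, 0.3]
gripper_width: 0.002
grip_force: 0.0
```

step_arm(
  series=[
    [0,0,0.03,-9],
    [0,0,0.06,-18],
    [0,0,0.09,-18],
    [0,0,0.12,-18],
    [0,0,0.135,-18],
    [0,0,0.137,-18],
  ],
)

```text
time_s: 2.35
ee_pos: [0.553, -0.0394, 0.2165]
eef_rot: [-3.141, -0.003, 2.835]
contact_force: [-1.2, 0.2, 0.7]
gripper_width: 0.004
grip_force: 0.0
```

```bash
cat >look.py <<'E'
import sys
from cell import arm, imaging
from h import *
t=sys.argv[1]
s=arm.sense();print(s['time_s'],s['ee_pos'],s['eef_rot'],s['contact_force'],s['qpos'])
A=[]
for n,(r0,r1,c0,c1) in dict(scene=(190,310,200,360),top=(140,260,220,380)).items():
    p,d=imaging.get_image(n);c=imaging.camera_params(n)
    np.savez(f'{n}{t}.npz',p=p,d=d,T=c['T'],K=[c['fx'],c['fy'],c['cx'],c['cy']])
    A.append(cv2.resize(p[r0:r1,c0:c1],(400,300),interpolation=cv2.INTER_CUBIC))
cv2.imwrite(f'pics/l{t}.png',np.hstack(A)[:,:,::-1])
E
python3 look.py 1; python3 - <<'E'
# arc plan: rows in tool axes from present pose
from cell import arm
import numpy as np
s=arm.sense();p=np.array(s['ee_pos'][:2])*1000;yaw=s['eef_rot'][2]
piv=np.array([464.1,-58.2]);R=np.array([[np.cos(yaw),np.sin(yaw)],[np.sin(yaw),-np.cos(yaw)]])
for off,ang in [(30,59.8),(26,55),(26,50),(26,45),(26,40),(26,35),(26,30),(26,25),(26,20),(26,15),(26,10),(26,5),(26,0),(22,-1)]:
    a=np.radians(-77.14+ang);u=np.array([np.cos(a),np.sin(a)]);n=np.array([-u[1],u[0]])
    t=piv+80*u+off*n;print(ang,t.round(1),(R.T@(t-p)).round(1),'turn',round(np.degrees(yaw)-(102.86+ang),1))
E
```

```text
2.35 [ 0.55295688 -0.03942073  0.21645491] [-3.14108013e+00 -2.63600965e-03  2.83546898e+00] [-1.16119642  0.15991467  0.65453651] [-1.16100441e-01  2.30281013e-01  2.02603290e+00 -6.96691047e-06
  8.87964108e-01 -1.38076937e+00]
59.8 [549.4 -53.4] [  0.2 -14.6] turn -0.2
55 [548.  -64.3] [ -1.8 -25.4] turn 4.6
50 [547.2 -71.6] [ -3.1 -32.6] turn 9.6
45 [545.7 -78.7] [ -3.9 -39.9] turn 14.6
40 [543.6 -85.8] [ -4.  -47.2] turn 19.6
35 [540.9 -92.6] [ -3.5 -54.5] turn 24.6
30 [537.6 -99.2] [ -2.3 -61.8] turn 29.6
25 [ 533.7 -105.4] [ -0.5 -68.9] turn 34.6
20 [ 529.3 -111.3] [  1.9 -75.8] turn 39.6
15 [ 524.5 -116.8] [  4.8 -82.5] turn 44.6
10 [ 519.1 -121.8] [  8.4 -88.9] turn 49.6
5 [ 513.4 -126.4] [ 12.5 -95. ] turn 54.6
0 [ 507.3 -130.4] [  17.2 -100.7] turn 59.6
-1 [ 502.1 -132. ] [  21.6 -103.8] turn 60.6
```

View pics/l1.png

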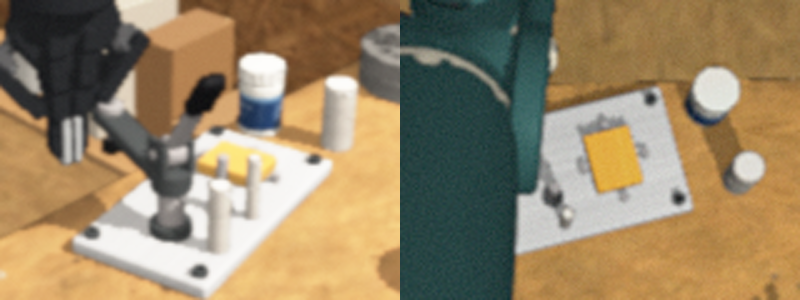

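The scene view (left half) shows the closed fingers at (75,140), on the free +y side of the strap, clear of it and at strap height. Next I push the strap round along the arc.

step_arm(
  series=[
    [0,-0.013,0,0],
    [-0.002,-0.025,0,5],
    [-0.003,-0.033,0,10],
    [-0.004,-0.04,0,15],
    [-0.004,-0.047,0,20],
    [-0.0035,-0.0545,0,25],
    [-0.002,-0.062,0,30],
    [-0.0005,-0.069,0,35],
    [0.002,-0.076,0,40],
    [0.005,-0.0825,0,45],
    [0.0085,-0.089,0,50],
    [0.0105,-0.092,0,52],
  ],
)

```text
time_s: 3.95
ee_pos: [0.5162, -0.1245, 0.219]
eef_rot: [3.139, 0.001, 1.926]
contact_force: [1.9, 2.6, 1.3]
gripper_width: -0.001
grip_force: 1.5
```

```bash
python3 look.py 2; python3 - <<'E'
from cell import arm
import numpy as np
s=arm.sense();p=np.array(s['ee_pos'][:2])*1000;yaw=s['eef_rot'][2]
piv=np.array([464.1,-58.2]);d=p-piv
a=np.radians(-77.14);u=np.array([np.cos(a),np.sin(a)]);n=np.array([-u[1],u[0]]);print('along,across',d@u,d@n,'r',np.hypot(*d))
print('yaw',np.degrees(yaw))
R=np.array([[np.cos(yaw),np.sin(yaw)],[np.sin(yaw),-np.cos(yaw)]])
for ang,off in [(5,26.5),(2,26.5),(0,26.5),(0,24),(0,21)]:
    a=np.radians(-77.14+ang);u=np.array([np.cos(a),np.sin(a)]);n=np.array([-u[1],u[0]])
    print(ang,off,(R.T@(piv+80*u+off*n-p)).round(1),np.degrees(yaw)-102.86-ang)
E
```

```text
3.95 [ 0.51624852 -0.12453689  0.2189899 ] [3.13873948e+00 8.99547475e-04 1.92580895e+00] [1.86625421 2.57244409 1.26407065] [-2.83938389e-01  1.85416084e-01  2.07594926e+00  1.27348724e-03
  8.77400955e-01 -6.39764860e-01]
along,across 76.3775092202181 35.923794374276405 r 84.40404561944761
yaw 110.45568922013729
5 26.5 [-0.7 -2.7] 2.595689220137288
2 26.5 [-1.7 -6.9] 5.595689220137288
0 26.5 [-2.3 -9.8] 7.595689220137288
0 24 [ -2.  -12.3] 7.595689220137288
0 21 [ -1.6 -15.3] 7.595689220137288
```

View pics/l2.png

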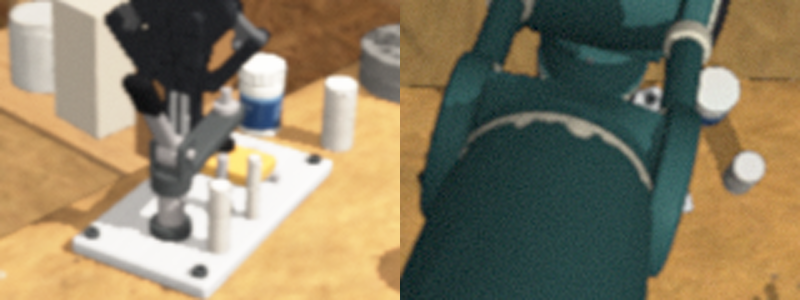

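The scene view shows the strap swung nearly over the blank, its end at (230,100) and the lever now at (145,95), with the punches still standing. Next I push it home, gently overdriving.

step_arm(
  series=[
    [-0.001,-0.003,0,2.5],
    [-0.0015,-0.006,0,5],
    [-0.002,-0.009,0,7.5],
    [-0.002,-0.0105,0,7.5],
    [-0.002,-0.012,0,7.5],
    [-0.002,-0.0135,0,7.5],
    [-0.002,-0.0135,0,7.5],
  ],
)

```text
time_s: 4.92
ee_pos: [0.5064, -0.1306, 0.219]
eef_rot: [3.134, 0.002, 1.797]
contact_force: [10.2, 2.6, -3.1]
gripper_width: -0.003
grip_force: 5.5
```

step_arm(
  series=[
    [0,-0.001,0,0],
    [0,-0.002,0,0],
    [0,-0.002,0,0],
  ],
)

```text
time_s: 5.3
ee_pos: [0.5057, -0.1308, 0.2191]
eef_rot: [3.13, 0.003, 1.797]
contact_force: [15.8, 5.4, -8.2]
gripper_width: 0.002
grip_force: 8.2
```

step_arm(
  series=[
    [0,0.01,0,0],
    [0,0.025,0,0],
    [0,0.025,-0.03,0],
    [0,0.025,-0.08,0],
    [0,0.025,-0.13,0],
    [0,0.025,-0.15,0],
    [0,0.025,-0.15,0],
  ],
)

```text
time_s: 6.18
ee_pos: [0.5271, -0.1257, 0.3697]
eef_rot: [3.139, 0.002, 1.797]
contact_force: [0.8, 0.7, -0.6]
gripper_width: -0.0
grip_force: 0.0
```

```bash
python3 look.py 3;python3 - <<'E'
from h import *
from cell import arm
p,d,T,K=load('scene3');W=cloud(T,K,d)
piv=np.array([464.1,-58.2]);a=np.radians(-77.14);u=np.array([np.cos(a),np.sin(a)]);n=np.array([-u[1],u[0]])
X=W.reshape(-1,3)*1000;f=np.c_[(X[:,:2]-piv)@u,(X[:,:2]-piv)@n,X[:,2]]
m=(f[:,2]>58)&(f[:,2]<66)&(f[:,0]>20)&(f[:,0]<95)&(abs(f[:,1])<30)
g=f[m];print(len(g))
for lo in range(20,95,15):
    q=g[(g[:,0]>=lo)&(g[:,0]<lo+15),1]
    if len(q):print(lo,len(q),np.percentile(q,[5,50,95]).round(1))
m=(f[:,2]>90)&(f[:,2]<175)&(f[:,0]<-5)&(f[:,0]>-90)&(abs(f[:,1])<25);g=f[m]
for lo in range(95,175,10):
    q=g[(g[:,2]>=lo)&(g[:,2]<lo+10)]
    if len(q):print('lever z',lo,len(q),q[:,:2].mean(0).round(1),q[:,0].min().round(1),q[:,0].max().round(1))
s=arm.sense();P=np.array(s['ee_pos'][:2])*1000;yaw=s['eef_rot'][2];R=np.array([[np.cos(yaw),np.sin(yaw)],[np.sin(yaw),-np.cos(yaw)]])
for h in(33,74):print(h,(R.T@(piv-h*u-P)).round(1),np.degrees(yaw))
E
```

```text
6.175 [ 0.52711775 -0.125662    0.36969157] [3.13872620e+00 1.96438595e-03 1.79739226e+00] [ 0.78187045  0.69001203 -0.64326082] [-2.79887583e-01  3.66847240e-02  1.92967561e+00 -3.55129391e-04
  1.17177282e+00 -5.06348925e-01]
260
20 28 [-12.6 -10.5  -5.3]
35 59 [-18.4  -8.5   2.5]
50 60 [-11.7  -3.    9. ]
65 54 [-11.7  -3.7   8.9]
80 59 [-11.9  -3.1   8.9]
lever z 95 33 [-16.2  -2.8] -22.0 -9.1
lever z 105 32 [-23.9  -3.1] -30.0 -15.2
lever z 115 26 [-30.1  -3.6] -34.9 -24.1
lever z 125 38 [-41.  -4.] -46.6 -34.8
lever z 135 49 [-46.4  -5. ] -53.4 -36.1
lever z 145 53 [-54.1  -4.1] -59.6 -41.7
lever z 155 62 [-55.7  -2.1] -60.6 -47.9
33 [112.3 -45.1] 102.9738380222213
74 [153.3 -45. ] 102.9738380222213
```

View pics/l3.png

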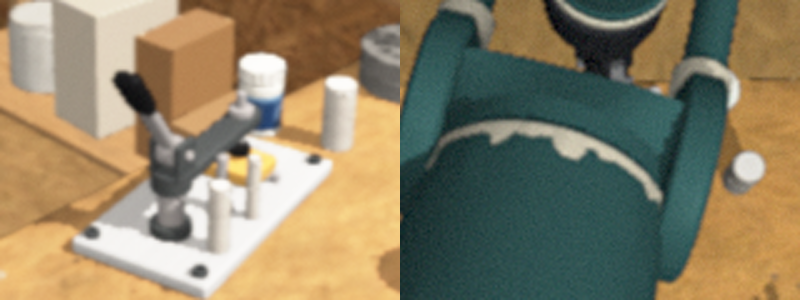

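The scene view shows the strap over the blank with its edges parallel to the fixture axis at every radius, so it is home. It held against a 16 N push. The lever is raised at (135,95) in line with the strap, and the punches, jar and blank have not moved. Next I move over the lever and press it down along its arc.

step_arm(
  series=[
    [0.03,-0.012,0,0],
    [0.065,-0.026,0,0],
    [0.095,-0.038,0,0],
    [0.112,-0.045,0,0],
    [0.112,-0.045,0,0],
    [0.112,-0.045,0.02,0],
    [0.112,-0.045,0.036,0],
    [0.112,-0.045,0.036,0],
  ],
)

```text
time_s: 7.28
ee_pos: [0.4569, -0.0268, 0.3297]
eef_rot: [-3.138, -0.001, 1.796]
contact_force: [-0.4, -0.3, 1.5]
gripper_width: -0.001
grip_force: 0.0
```

step_arm(
  series=[
    [0,0,0.01,0],
    [0.006,0,0.0145,0],
    [0.012,0,0.019,0],
    [0.017,0,0.024,0],
    [0.022,0,0.03,0],
    [0.0265,0,0.036,0],
    [0.0305,0,0.042,0],
    [0.034,0,0.049,0],
    [0.0365,0,0.056,0],
    [0.039,0,0.066,0],
    [0.04,0,0.071,0],
    [0.041,0,0.076,0],
  ],
)

```text
time_s: 8.78
ee_pos: [0.4484, 0.0133, 0.2566]
eef_rot: [-3.141, 0.001, 1.797]
contact_force: [-11.0, -3.5, 35.6]
gripper_width: -0.0
grip_force: 17.8
```

The tip is at 83.6 mm, which matches a level lever at its stop, with firm resistance. Next I back straight up, move away and check.

step_arm(
  series=[
    [0,0,-0.01,0],
    [0,0,-0.04,0],
    [0,0,-0.09,0],
    [0,0,-0.13,0],
    [0.03,0.05,-0.15,0],
    [0.05,0.1,-0.15,0],
    [0.07,0.15,-0.15,0],
    [0.08,0.2,-0.15,0],
    [0.09,0.25,-0.15,0],
    [0.09,0.25,-0.15,0],
  ],
)

```text
time_s: 10.02
ee_pos: [0.6736, 0.1587, 0.4029]
eef_rot: [-3.139, -0.001, 1.798]
contact_force: [-0.8, -0.5, -0.2]
gripper_width: -0.004
grip_force: 0.0
```

```bash
python3 look.py 4;python3 - <<'E'
from h import *
piv=np.array([464.1,-58.2]);a=np.radians(-77.14);u=np.array([np.cos(a),np.sin(a)]);n=np.array([-u[1],u[0]])
for nm in('scene4','top4'):
    p,d,T,K=load(nm);X=cloud(T,K,d).reshape(-1,3)*1000
    f=np.c_[(X[:,:2]-piv)@u,(X[:,:2]-piv)@n,X[:,2]]
    for lo in range(-105,110,15):
        m=(f[:,2]>55)&(f[:,2]<110)&(f[:,0]>=lo)&(f[:,0]<lo+15)&(abs(f[:,1])<25);q=f[m]
        if len(q)>3:print(nm,lo,len(q),np.percentile(q[:,1],[5,95]).round(1),np.percentile(q[:,2],[50,90]).round(1))
E
```

```text
10.025 [0.67355491 0.15866887 0.40292232] [-3.13868660e+00 -6.21448949e-04  1.79798577e+00] [-0.81560073 -0.51398186 -0.20812994] [ 1.95227395e-01  2.97617402e-01  1.56469572e+00  5.51049744e-04
  1.28220401e+00 -3.21205557e-02]
scene4 -105 83 [-9.2  7.3] [82.2 85. ]
scene4 -90 78 [-10.    6.6] [84.1 85.4]
scene4 -75 76 [-10.1   6.9] [84.3 85.5]
scene4 -60 42 [-8.4  4. ] [82.4 83.8]
scene4 -45 50 [-7.2  4.5] [82.5 83.7]
scene4 -30 49 [-7.   4.8] [82.1 83.6]
scene4 -15 258 [-13.8   9.1] [77.9 88.4]
scene4 0 96 [-15.2   9.7] [80.8 89. ]
scene4 15 24 [-12.4  -6.8] [60.8 63. ]
scene4 30 65 [-18.8   0.3] [62. 64.]
scene4 45 65 [-16.6   8.2] [62.4 63.6]
scene4 60 62 [-12.    8.5] [62.8 63.9]
scene4 75 62 [-12.6   8.3] [62.6 63.9]
scene4 90 94 [-12.    7.7] [66.7 73.1]
scene4 105 21 [-12.4  -0.8] [63.1 69.1]
top4 -105 45 [-7.2  9.6] [82.  85.4]
top4 -90 80 [-7.6  9.3] [83.3 85.3]
top4 -75 80 [-7.9  9.6] [82.7 85.5]
top4 -60 57 [-5.   7.6] [81.3 84. ]
top4 -45 54 [-5.3  6.9] [81.  84.1]
top4 -30 54 [-5.1  6.9] [81.2 83.5]
top4 -15 113 [-12.2  12.8] [84.6 89.4]
top4 0 107 [-11.9  12.5] [84.8 89.2]
top4 15 91 [-10.1  10.8] [61.  63.7]
top4 30 103 [-16.2  11.5] [61.1 63.7]
top4 45 93 [-10.4  11.8] [60.9 63.6]
top4 60 88 [-9.9 11.4] [61.2 63.2]
top4 75 92 [-10.4  11.7] [61.5 64.2]
top4 90 92 [-10.2  10.7] [67.  72.4]
top4 105 67 [-9.1 11.2] [61.8 66.9]
```

View pics/l4.png

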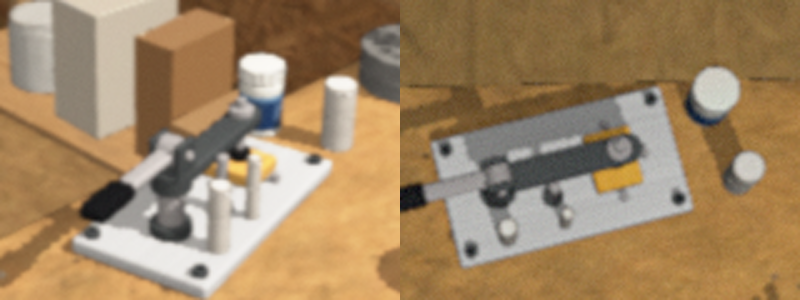

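The strap is home, lying along the fixture's y axis and against the pin. The lever is level (84 mm at the end piece, 82 mm on the shank), the foot is on the blank, and the bystanders are where they were. The robot is clear, so I'm handing in.

```bash
python3 -c "
from cell import ticket
print(ticket.sign_off())"
```

```text
the job is handed in; nothing more can be done
None
```

The blank is clamped and the job is handed in: the strap was pushed home against its stop pin first, then the cam lever fully down, in about 10 s and with nothing else seen to move; sign-off returned no verdict.

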